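# Brush out the sample mill and hold its bayonet lid half-way to the lock

### The arm

A 7-joint arm with a two-finger parallel gripper is mounted at the origin on the work surface. World frame = base frame: x ahead of the robot, y to its left, z up, the work surface at z = 0. Lengths are in mm, angles in rad, forces in N, time in s.
With the tool pointing down it reaches from about 425 to 800 mm from the base axis. Payload 8.3 kg.
Tool frame: the origin (TCP) lies between the finger pads; the fingertips stand 17 mm ahead of it and the grasp point (between the pads) lies 2 mm behind it; z points along the fingers, y is the line along which they close (so a half turn about z gives the same grasp; the last joint's range is limited). The gripper opens to 85 mm and grips with 20 to 120 N. Pads are 22 mm wide; open, the fingers measure 114 mm over their backs; the gripper's body (76 mm by 85 mm) begins 54 mm behind the grasp point. The pads swing forward as they close: fully open they stand 13 mm farther back than shut.
Start: joints at [-1.28, 0.383, 0.016, 1.37, -0.006, 1.388, -0.046], TCP at [216.49, 586.29, 248.279] pointing down, gripper open.
Joint ranges: [-2.95, 2.95], [-0.25, 2.06], [-1.52, 1.56], [0.18, 2.33], [-1.44, 4.58], [0.02, 2.06], [-3.01, 3.01]. Speed limits (rad/s): [2.39, 2.39, 3.01, 3.01, 3.14, 3.14, 3.14].

### API

Orientations are given as a unit quaternion [w, x, y, z].
In Python, from workcell import arm, optics, nets gives the robot as it stands. The module is installed in compiled form; this text tells all that it offers.
- The arm moves only by the shell command python3 -m pendant 'ROWS' [OPENING]. ROWS is JSON, a list of rows, each a list of 2 entries, a list of its own where there are three numbers: the shift along the tool's x, y, z in m, then the turn, a rotation vector about the tool's x, y, z in degrees. In form: [[[x, y, z], [ax, ay, az]], ...]. A call has 1 to 8 rows; each row is the pose to reach, as a shift and turn from the pose commanded when the call began, along the tool's axes at that moment; what a row does not reach only later rows make up. A row lasts 1/12 s, in which the tool goes at most 41.7 mm and 7.16 degrees, less where a joint would pass 70% of its speed; a pose out of reach is approached as far as the arm can. A call with a gripper value outside its range is refused whole. OPENING is the finger opening in m, from 0 to 0.0854, set as the call begins (- or left out, the last holds). The fingers move at their own pace and stop on an object; the grip force is fixed at half the most. Time passes only in rows, so rows that repeat a pose let the fingers close. It gives the time, the measured TCP pose, the force, the opening and the grip force at its end, in the units of the state.
- arm.sense(): the state, without advancing time (a new reading comes with each control period).
- optics.read_camera(name): name is "side" or "top" or "wrist"; returns (picture, depth): 420x560x3 uint8, red, green, blue; 420x560 float32, mm along the optical axis (not along the pixel's ray), 0 where there is no reading.
- optics.camera_info(name): a dict with "fx", "fy", "cx", "cy" (pixels), "rvec" (rotation vector, rad) and "tvec" (3), from world to camera coordinates, as OpenCV has them. Camera axes: x right, y down, z forward; pixel columns grow to the right and rows downward; lengths in mm; the calibration is good to about 2 mm. A picture is of the moment at which its call begins: read the wrist's pose just before it. camera_info takes no time and is no camera call; for the wrist camera it gives the pose at the moment of the call.
- arm.job_done(): hands the job in; it is judged then, once.
Trained networks look in the newest picture that a camera, given by its name, has taken for a name from the list of things; names that differ only in an ending like _2 or _b are one class to them, and where a whole thing is asked for, a point or a joint stands for the part that bears it (a point fixed in the world has none). Each returns a list of dicts, best first, with "confidence" (0 to 1); they miss things now and then, are a little off and sometimes report something else, mostly with a low value. They report only what shows in the picture. A call takes as long as a camera call. They do not tell look-alikes from the thing itself.
- nets.search_frame(camera, target): "box" ([left, top, right, bottom] in pixels, round what is visible of it).
The state is a dict: "time_s": time; "joints": joint angles; "qvel": joint speeds; "joint_torque": joint torques, N m; "position": TCP position; "tool_rot": TCP orientation; "ft_force": force on the tool from outside, world axes, zero at the start; "wrist_torque": the same for the moment, N m; "opening": opening from 0.0 (shut) to 1.0 (fully open); "finger_force": force on a finger pad.
Only numpy, scipy, OpenCV 4.12 (cv2) and the standard library are available. Lean on these libraries where they do the work, as an engineer would, in place of code of your own. Each camera call takes 0.05 s, during which the arm holds its last target. There are 200 camera calls.

### The job

Brush the sample mill's jar clean with the red-handled brush: down to the bottom of the jar, up until the brush end is near the rim, down to the bottom again; then stand the brush back upright in its beaker and let it go. Then fit the blue bayonet lid into the jar mouth until its flange rests on the rim and twist it clockwise (seen from above), against the return spring, until the orange pointer stands in the yellow half-way band, never as far as the click at the red mark. Finish while still gripping the lid and holding it still there, without pushing the other things on the bench about.

Things in the scene. Friction and masses are not known exactly. Their poses are not given: they have to be found in the camera images.
- mill: fixed sample mill: white housing 160 x 150 x 50 mm, on it an upright round steel jar, 86 mm outside, rim 126 mm above the bench. Origin under the housing's centre on the jar's axis, z up. A black scale collar, radius 62 mm, 100 to 108 mm high, runs part way round on the mill's +x side: white mark = open, yellow band = half-way, red mark = click
- jar_floor (a point): centre of the jar's inner floor, 55 mm above the bench; the jar is 59 mm wide inside and 71 mm deep
- jar_mouth (a point): centre of the jar's mouth at the top of the rim, 126 mm above the bench; axes as the mill's, z up. The mouth has a 6 mm thick lip with a 59 mm bore and two notches, at least 15 mm wide, at the mill's +x and -x (rim blue there). Under the lip is a channel, 76 mm across, in which the lid's lugs turn
- lock_ring (a joint): angle (rad) of the sprung ring under the lip, with an orange pointer outside; the lid's lugs push it clockwise (from above) after some 0.1 rad of free turn from the notches. 0 = open (pointer 30 deg counter-clockwise of mill +x); a spring returns it (0.05 N m at 0, 0.14 at 0.5). Yellow band 0.36 to 0.64, middle 0.5. Sprung balls resist from about 0.9; click at 0.95
- mill_lid: loose bayonet lid, about 0.25 kg, upright in the tray. Origin at the centre of its underside, z up. Plug 55 mm across, 18 mm high; two brass lugs at the lid's +x and -x, reaching 35.5 mm from the axis, 10 mm wide, 4.5 to 10.5 mm above the origin (same after a half turn). Blue flange 84 mm across, 18 to 26 mm up. Fully in, the flange rests on the rim, origin 18 mm below the mouth
- lid_bar (a point): centre of the lid's black grip bar, on the lid's axis, 41 mm above its origin: bar 50 mm long along the lid's x (in line with the lugs), 16 mm thick along y, 26 to 56 mm above the lid's origin
- tray: fixed shallow steel tray 200 x 170 x 20 mm, floor 3 mm thick; origin under its centre
- jar_brush: loose long brush, about 90 g, standing upright, head down, in the beaker. Origin at the centre of the head's flat end, z up along the brush. Round: head 42 mm across from 0 to 50 mm, steel rod 10 mm across to 80 mm, red handle 18 mm across from 80 to 170 mm
- beaker: fixed clear beaker 62 mm outside, 56 mm inside, 70 mm high, inner floor 5 mm above the bench, on a foot 100 mm across and 4 mm thick; origin under its centre
- tin: bystander: round tin 52 mm across, 45 mm high; origin under its centre
- sample_jar: bystander: jar 44 mm across, 60 mm high, orange cap; origin under its centre
- pen: bystander: black and red marker 130 x 14 x 14 mm lying along its x; origin under its centre
- calculator: bystander: grey calculator 130 x 75 x 13 mm lying flat; origin under its centre
- magnifier: bystander: black hand lens, glass 68 mm across, 10 mm high, handle 90 mm long towards its -x; origin under the glass
There are look-alikes about, which are no part of the job. There is more than one size of the beaker; the one meant has the size given above.

How it is judged (in metres and radians):
On the way, in this order (a step that is already met when the one before it is completed fails the run):
1. held brush down: its end within 20 mm of the jar floor (horizontal distance between jar_brush and jar_floor below 0.02 m and z of jar_brush in the frame of jar_floor below 0.02 m and contact force between the fingers and jar_brush above 1 N), for 0.05 s.
2. held brush up: its end at least 40 mm above the jar floor, over the jar's axis (horizontal distance between jar_brush and jar_floor below 0.02 m and z of jar_brush in the frame of jar_floor above 0.04 m and contact force between the fingers and jar_brush above 1 N), for 0.05 s.
3. held brush down again: its end within 20 mm of the jar floor (all of step 1), for 0.05 s.
4. brush standing in its beaker, let go (horizontal distance between jar_brush and beaker below 0.025 m and z of jar_brush in the frame of beaker below 0.02 m and angle between jar_brush's own z axis and vertical below 0.35 rad and contact force between the fingers and jar_brush below 0.3 N), for 0.2 s.
5. lid fully in the jar mouth, ring not yet in the half-way band (horizontal distance between mill_lid and jar_mouth below 0.006 m and z of mill_lid in the frame of jar_mouth between -0.0215 and -0.0145 m and angle between mill_lid's own z axis and vertical below 0.1 rad and value of joint lock_ring below 0.3 rad), for 0.1 s.
At the end, for the whole second after the job is handed in: Fingers grip the lid (>2 N); lid on the axis within 6 mm, origin 14.5 to 21.5 mm below the mouth, tilt <0.1 rad; lock ring still (<0.2 rad/s) at 0.36 to 0.64 rad; brush in its beaker (25 mm, end <20 mm above the beaker underside, tilt <0.35 rad), not touched by the fingers (all of step 4 and value of joint lock_ring between 0.36 and 0.64 rad and velocity of joint lock_ring between -0.2 and 0.2 rad/s and horizontal distance between mill_lid and jar_mouth below 0.006 m and z of mill_lid in the frame of jar_mouth between -0.0215 and -0.0145 m and angle between mill_lid's own z axis and vertical below 0.1 rad and contact force between the fingers and mill_lid above 2 N); the arm keeps its last pose, push and grip.
It fails at once if the lid reaches the lock click (lock ring past 0.95) (value of joint lock_ring above 0.95 rad).
It fails at once if a bystander is pushed more than 30 mm (distance of any of tin, sample_jar, pen, calculator, magnifier from where it was at the start of the episode above 0.03 m).
It also fails if it takes over 61 s, if anything falls off the work surface, if the arm or the gripper's body presses on something with over 40 N, if the wrist force passes 120 N, or if a joint passes its speed limit or range.

## Working session

There is one attempt and no reset: what is moved stays moved. The work goes in short steps, Python scripts to look and compute and a shell command to move; the robot and the scene stay as the last step left them, time stands still between calls to the robot, and variables do not carry over. Pictures are saved under pics/ and viewed, at most 10 in all, crops included, and the job is handed in when it is done.

```bash
mkdir -p pics; cat > h.py <<'E'
import numpy as np, cv2
from workcell import arm, optics, nets
def shot(n,f=None):
    p,d=optics.read_camera(n)
    np.savez('/tmp/%s.npz'%n,p=p,d=d)
    if f: cv2.imwrite('pics/'+f,p[:,:,::-1])
    return p,d
def w(n,u,v,z,ci=None):
    c=ci or optics.camera_info(n)
    R=cv2.Rodrigues(np.array(c['rvec'],float))[0];t=np.array(c['tvec'],float).ravel()
    p=np.array([(np.asarray(u)-c['cx'])/c['fx']*z,(np.asarray(v)-c['cy'])/c['fy']*z,np.asarray(z)*1.0])
    return (R.T@(p.reshape(3,-1)-t[:,None])).T
def cloud(n,d,ci=None):
    v,u=np.mgrid[:420,:560]
    return w(n,u.ravel(),v.ravel(),d.ravel().astype(float),ci).reshape(420,560,3)
E
python3 - <<'E'
from h import *
s=arm.sense();print(s)
for n in('top','side'):
    p,d=shot(n,n+'1.png');C=cloud(n,d)
    for t in('mill','mill_lid','tray','jar_brush','beaker','tin','sample_jar','pen','calculator','magnifier'):
        for r in nets.search_frame(n,t)[:4]:
            b=r['box'];u,v=int((b[0]+b[2])/2),int((b[1]+b[3])/2)
            print(n,t,round(r['confidence'],2),np.round(b),np.round(C[min(v,419),min(u,559)]))
E
```

```text
{'time_s': 0.0, 'joints': array([-1.27987134,  0.38425525,  0.01635785,  1.3711762 , -0.00628357,
        1.38819239, -0.04650138]), 'qvel': array([ 8.75182850e-04,  6.77352023e-04, -1.66663995e-04, -2.24037374e-04,
        1.55661398e-05,  2.13838035e-03, -9.52683048e-04]), 'joint_torque': array([-2.55067780e-04, -6.27601504e+01,  8.43912419e-01, -3.71824872e+01,
        1.64572941e-02,  1.41728291e-02, -2.21467133e-05]), 'position': array([216.35285428, 585.85086781, 247.25807477]), 'tool_rot': array([-1.51096131e-04,  1.75951550e-01,  9.84398329e-01, -9.79256891e-04]), 'ft_force': array([-0.38779572,  0.71103055,  0.86025382]), 'wrist_torque': array([0.01739647, 0.02472581, 0.05347783]), 'finger_force': 0.0, 'opening': 1.0030191496306666}
top mill 0.79 [234. 177. 302. 253.] [533. -11.  56.]
top mill_lid 0.57 [167. 202. 198. 230.] [525. 230.  55.]
top tray 0.62 [150. 182. 210. 254.] [519. 236.  61.]
top jar_brush 0.62 [357. 205. 375. 222.] [ 526. -275.  122.]
top beaker 0.65 [398. 223. 450. 272.] [ 448. -462.    6.]
top beaker 0.58 [344. 202. 378. 237.] [ 520. -275.   61.]
top beak
[... 562 characters left out ...]
3.]
side mill_lid 0.62 [164. 294. 188. 327.] [728. 165.  46.]
side tray 0.74 [204. 333. 315. 420.] [527. 264.  30.]
side jar_brush 0.75 [301. 138. 316. 181.] [ 529. -279.  128.]
side beaker 0.89 [355. 159. 404. 214.] [ 347. -282.   71.]
side beaker 0.85 [320. 123. 367. 176.] [ 453. -422.   62.]
side beaker 0.76 [290. 169. 328. 208.] [ 521. -255.   54.]
side tin 0.82 [166. 293. 189. 326.] [726. 160.  43.]
side sample_jar 0.8 [221. 192. 238. 223.] [ 699. -151.   48.]
side pen 0.74 [318. 306. 348. 357.] [403. 124.  14.]
side calculator 0.92 [325. 250. 388. 286.] [374. -56.  12.]
side magnifier 0.85 [164. 235. 201. 286.] [771.   5.  10.]
side magnifier 0.33 [203. 331. 320. 420.] [524. 263.  33.]
```

```bash
python3 - <<'E'
import cv2
a=cv2.imread('pics/top1.png');b=cv2.imread('pics/side1.png')
cv2.imwrite('pics/c1.png',cv2.resize(a[140:320,140:460],(800,450),interpolation=cv2.INTER_CUBIC))
cv2.imwrite('pics/c2.png',cv2.resize(b[110:420,150:420],(690,600)if 0 else (522,600),interpolation=cv2.INTER_CUBIC))
E
```

```text
(no output)
```

View pics/c1.png

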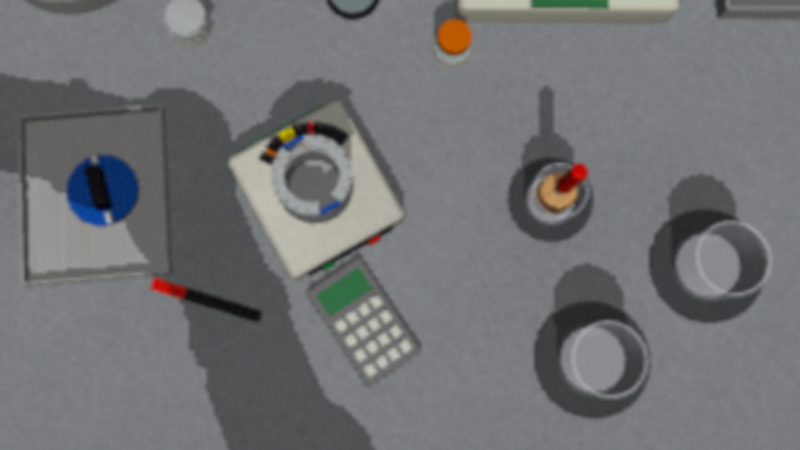

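View pics/c2.png

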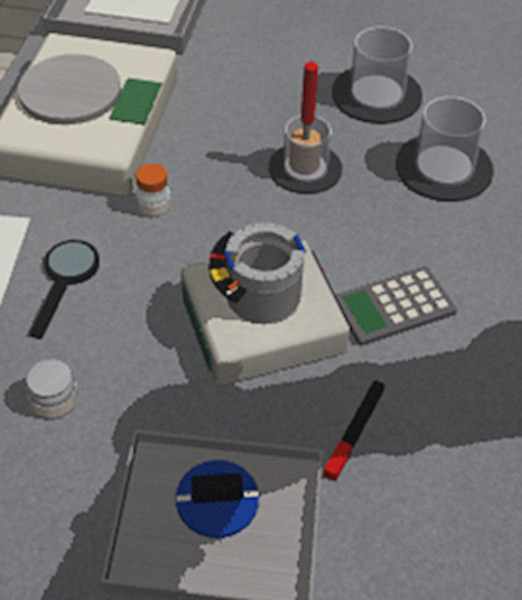

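The top crop shows the brush's beaker at c1 (560,190), the jar at (312,175), and the lid in its tray at (103,190). Lid look-alike: the white tin (185,15). Beaker look-alikes are the two empty, larger ones at (735,258) and (610,358). The only red-handled brush is at (570,180); the red pen (165,285) could be mistaken for it. My choices are the brush at (570,180) and the blue lid at (103,190).

```bash
python3 - <<'E'
from h import *
from scipy.optimize import least_squares
def circ(P):
    f=lambda q:np.hypot(P[:,0]-q[0],P[:,1]-q[1])-q[2]
    return least_squares(f,[*P[:,:2].mean(0),30],loss='soft_l1').x.round(1)
for n in('top','side'):
    z=np.load('/tmp/%s.npz'%n);p=z['p'].astype(int);d=z['d'];C=cloud(n,d);r,g,b=p[...,0],p[...,1],p[...,2]
    X,Y,Z=C[...,0],C[...,1],C[...,2]
    ok=d>0
    near=lambda x,y,R:ok&(np.hypot(X-x,Y-y)<R)
    red=(r>110)&(g<70)&(b<70)
    m=red&near(525,-275,60)&(Z>60);P=C[m];print(n,'handle',len(P))
    for lo,hi in((80,115),(115,140),(140,170),(170,185)):
        Q=P[(P[:,2]>lo)&(P[:,2]<hi)]
        if len(Q):print(lo,len(Q),Q.mean(0).round(1))
    hd=near(525,-275,50)&(r>150)&(g>100)&(b<130)&(r-b>40);print('head',hd.sum(),C[hd].mean(0).round(1))
    m=near(525,-275,70)&(Z<9)&(r<75); print('foot',m.sum(),circ(C[m]))
    m=near(525,-275,45)&(Z>64)&(Z<78)&~red;print('beaker rim',m.sum(), circ(C[m]) if m.sum()>5 else '')
    m=near(530,-10,90)&(Z>118)&(Z<134)
    P=C[m];print('rim',len(P),circ(P),np.median(P[:,2]));c=circ(P)
    bl=near(530,-10,90)&(b>100)&(r<80)&(Z>110);Q=C[bl];a=np.degrees(np.arctan2(Q[:,1]-c[1],Q[:,0]-c[0]));print('notch',a.round())
    ye=near(530,-10,100)&(r>150)&(g>130)&(b<70);Q=C[ye];print('yel',Q.mean(0),np.degrees(np.arctan2(Q[:,1]-c[1],Q[:,0]-c[0])).mean())
    # housing top
    m=near(*c[:2],130)&(Z>44)&(Z<56);rc=cv2.minAreaRect(C[m][:,:2].astype(np.float32));print('housing',rc)
    bl=near(525,240,80)&(b>90)&(r<70);Q=C[bl];print('flange',len(Q),circ(Q[Q[:,2]<40]) , Q.mean(0),cv2.minEnclosingCircle(Q[:,:2].astype(np.float32)))
    bk=near(525,240,50)&(r<50)&(g<50)&(b<50)&(Z>48);Q=C[bk];print('bar',len(Q),Q.mean(0),cv2.minAreaRect(Q[:,:2].astype(np.float32)))
    i=optics.camera_info(n);R=cv2.Rodrigues(np.array(i['rvec'],float))[0];print('cam',-R.T@np.array(i['tvec']).ravel(),i['fx'])
E
```

```text
top handle 48
80 3 [ 521.7 -282.    99.3]
115 5 [ 522.  -283.9  123.4]
140 6 [ 525.7 -279.6  163.3]
170 34 [ 528.3 -281.5  175.6]
head 89 [ 525.3 -279.2   55.7]
foot 356 [ 530.8 -284.    43.1]
beaker rim 88 [ 528.  -282.2   29.3]
rim 408 [533.4  -8.5  37.6] 126.90180190976363
notch [  18.   25.   22.   19.   33.   30.   27.   24.   41.   39.   36.   32.
   29.   46.   44.   41.   38.   34.   46.   43. -139. -144. -141. -138.
 -136. -153. -150. -146. -144. -139. -162. -158. -155. -151. -148. -166.
 -163. -159. -156. -167. -164.]
yel [581.12337256  22.99595116 109.59671222] 33.39544605969574
housing ((533.6121215820312, -8.6143798828125), (163.51397705078125, 149.24851989746094), 29.935436248779297)
flange 439 [532.1 242.5  32.4] [530.74112533 239.54587788  29.66559418] ((533.3004150390625, 245.82989501953125), 45.647335052490234)
bar 108 [529.83976713 238.1931885   58.62555066] ((530.640869140625, 239.20468139648438), (46.80369186401367, 16.784622192382812), 18.637901306152344)
cam [ 335.74482807  -72.50668828 1201.10048229] 411.3516028777802
side handle 69
80 15 [ 519.2 -278.    99.6
[... 290 characters left out ...]
143. -143. -152. -145. -152.
 -154. -158. -153. -164. -164.   15.   17.   14.   20.   22.   19.   21.
   26.   24.   28.   27.   29.   28.   32.   34.   37.   39.   40.   41.
   46.]
yel [577.65797408  22.67106246 107.65238503] 29.76836511672951
housing ((527.9354248046875, -5.832366943359375), (163.44259643554688, 150.8006134033203), 29.610177993774414)
flange 245 [527.4 245.1  33.9] [504.49039119 252.60684043  28.93475255] ((525.0919799804688, 243.4982452392578), 39.78443145751953)
bar 229 [525.85636105 243.7333181   57.24688472] ((526.3248901367188, 242.16505432128906), (46.700439453125, 16.36220359802246), 17.135860443115234)
cam [401.01281435 765.05516696 984.62001184] 546.6622672746374
```

```bash
python3 -m pendant '[[[-0.03,-0.025,0],[0,0,-4]],[[-0.06,-0.05,0],[0,0,-8]],[[-0.09,-0.07,0],[0,0,-12]],[[-0.12,-0.09,0],[0,0,-16]],[[-0.15,-0.115,0],[0,0,-20.3]],[[-0.18,-0.14,0],[0,0,-20.3]],[[-0.21,-0.16,0],[0,0,-20.3]],[[-0.24,-0.185,0],[0,0,-20.3]]]'
```

```text
time_s: 1.77
position: [378.3, 328.4, 248.5]
tool_rot: [0.0, -0.001, 1.0, 0.0]
ft_force: [1.0, 0.7, -0.5]
opening: 1.002
finger_force: 0.0
```

```bash
python3 -m pendant '[[[-0.02,-0.035,0],[0,0,0]],[[-0.04,-0.07,0],[0,0,0]],[[-0.06,-0.105,0],[0,0,0]],[[-0.08,-0.14,0],[0,0,0]],[[-0.1,-0.175,0],[0,0,0]],[[-0.115,-0.21,-0.01],[0,0,0]],[[-0.13,-0.245,-0.02],[0,0,0]],[[-0.14,-0.28,-0.03],[0,0,0]]]' && python3 -m pendant '[[[0,-0.04,0],[0,0,0]],[[0,-0.08,0],[0,0,0]],[[0,-0.12,0],[0,0,0]],[[0,-0.16,0],[0,0,0]],[[-0.005,-0.2,0],[0,0,0]],[[-0.005,-0.24,0],[0,0,0]],[[-0.005,-0.28,0],[0,0,0]],[[-0.005,-0.28,0],[0,0,0]]]'
python3 - <<'E'
from h import *
s=arm.sense();print(s['position'],s['joints'])
i=optics.camera_info('wrist');R=cv2.Rodrigues(np.array(i['rvec'],float))[0];print('cam',-R.T@np.array(i['tvec']).ravel(),R[2],i['fx'])
shot('wrist','w1.png')
for t in('jar_brush','beaker'): print([(r['confidence'],np.round(r['box'])) for r in nets.search_frame('wrist',t)])
E
```

```text
time_s: 2.43
position: [518.4, 47.7, 278.8]
tool_rot: [0.0, -0.0, 1.0, -0.0]
ft_force: [0.0, 0.6, 0.9]
opening: 1.001
finger_force: 0.0
time_s: 3.1
position: [520.0, -239.9, 278.6]
tool_rot: [-0.0, 0.005, 1.0, -0.002]
ft_force: [-2.3, -0.9, 0.7]
opening: 1.0
finger_force: 0.0
[ 519.95490072 -239.94707498  278.64438713] [-0.11858523  0.2846432   0.62461341  1.4929015  -0.16243147  1.41584936
  2.0714978 ]
cam [ 446.12407934 -238.59585459  404.31700387] [ 0.29499071 -0.00886518 -0.95545899] 350.90452522995025
[(0.57, array([200., 160., 259., 241.]))]
[(0.88, array([124.,   0., 258.,  68.])), (0.79, array([  0.,  43., 136., 168.])), (0.76, array([200., 131., 282., 216.]))]
```

View pics/w1.png

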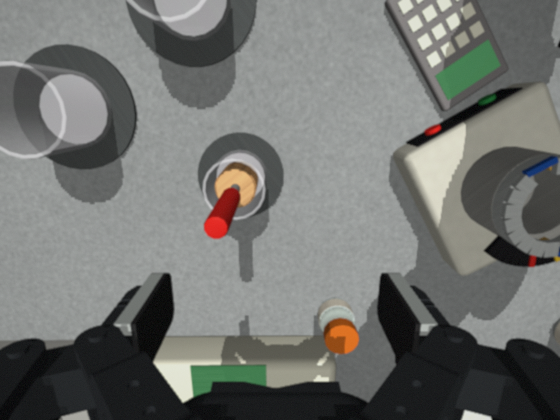

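The wrist view shows the brush upright in its small beaker: handle top at (216,226), head at (237,187), rim circle around (234,189). Next I'll measure it.

```bash
cat > brush.py <<'E'
from h import *
z=np.load('/tmp/wrist.npz');p=z['p'].astype(int);d=z['d'];C=cloud('wrist',d);r,g,b=p[...,0],p[...,1],p[...,2];Z=C[...,2]
near=(d>0)&(np.hypot(C[...,0]-525,C[...,1]+280)<60)
red=near&(r>90)&(g<70)&(b<70)
for lo,hi in((75,95),(95,115),(115,135),(135,155),(155,170),(172,182)):
    Q=C[red&(Z>lo)&(Z<hi)]
    if len(Q):print(lo,len(Q),Q.mean(0).round(1),(Q.min(0)+Q.max(0))[:2]/2)
hd=near&(r>150)&(g>100)&(r-b>40)&(Z>50);Q=C[hd];print('head',Q.mean(0).round(1),cv2.minEnclosingCircle(Q[:,:2].astype(np.float32)))
m=near&(Z>63)&(Z<76)&(r-b<40);Q=C[m];print('rim',len(Q),cv2.minEnclosingCircle(Q[:,:2].astype(np.float32)),np.median(Q[:,2]))
m=near&(Z<9)&(r<75);Q=C[m];print('foot',cv2.minEnclosingCircle(Q[:,:2].astype(np.float32)))
E
python3 brush.py
```

```text
75 17 [ 525.2 -267.7   91.8] [ 526.3183429  -268.14680055]
95 114 [ 525.7 -268.7  105.2] [ 528.34020695 -270.21582179]
115 129 [ 525.3 -269.2  125.2] [ 528.30676758 -270.92329726]
135 157 [ 525.1 -269.5  145. ] [ 528.24978261 -271.03419902]
155 137 [ 524.9 -269.7  162.6] [ 526.43351516 -270.85455866]
172 420 [ 531.  -272.1  174. ] [ 531.31525996 -272.01422944]
head [ 528.4 -270.4   55.5] ((531.9559326171875, -272.2536315917969), 21.091053009033203)
rim 627 ((529.8253784179688, -271.7815856933594), 30.928546905517578) 68.86490420412777
foot ((531.7216186523438, -270.1563415527344), 49.196250915527344)
```

```bash
python3 - <<'E'
from h import *
s=arm.sense();print(s['position'],s['tool_rot'])
shot('wrist')
E
python3 brush.py; python3 -c "
from h import *
s=arm.sense();print(s['position'],s['tool_rot'])"
```

```text
[ 522.71936466 -230.72493136  278.15035841] [-1.45890910e-04  4.36268003e-04  9.99999891e-01  8.00804820e-05]
75 17 [ 523.4 -276.1   92.4] [ 525.22708474 -277.41501736]
95 113 [ 523.1 -277.2  105.4] [ 526.18714655 -279.04428611]
115 132 [ 522.4 -278.2  125.4] [ 523.82365068 -279.89973224]
135 158 [ 522.5 -278.   145.5] [ 525.37919075 -279.7133926 ]
155 141 [ 522.3 -278.   162.9] [ 523.78040987 -279.4816282 ]
172 445 [ 528.2 -280.7  174.7] [ 528.18874557 -280.81492973]
head [ 525.6 -279.2   55.6] ((529.73876953125, -281.5451354980469), 21.163755416870117)
rim 650 ((527.2311401367188, -280.6828918457031), 30.96027946472168) 69.52508825014613
foot ((529.1561279296875, -280.5115051269531), 49.270320892333984)
[ 523.1500912  -229.4328046   278.12853797] [-7.45899366e-05 -7.49590682e-04  9.99999670e-01  3.05276149e-04]
```

```bash
python3 -m pendant '[[[-0.003,-0.03,0],[0,0,0]],[[-0.005,-0.051,0],[0,0,0]],[[-0.005,-0.051,0.03],[0,0,0]],[[-0.005,-0.051,0.065],[0,0,0]],[[-0.005,-0.051,0.1],[0,0,0]],[[-0.005,-0.051,0.125],[0,0,0]],[[-0.005,-0.051,0.135],[0,0,0]],[[-0.005,-0.051,0.135],[0,0,0]]]' && python3 -m pendant '[[[0,0,0],[0,0,0]],[[0,0,0],[0,0,0]],[[0,0,0],[0,0,0]],[[0,0,0],[0,0,0]],[[0,0,0],[0,0,0]],[[0,0,0],[0,0,0]],[[0,0,0],[0,0,0]],[[0,0,0],[0,0,0]]]' 0.0
```

```text
time_s: 3.97
position: [527.3, -278.8, 140.8]
tool_rot: [-0.002, -0.002, 1.0, 0.001]
ft_force: [1.3, 0.9, 0.1]
opening: 0.997
finger_force: 0.0
time_s: 4.63
position: [528.3, -281.9, 144.2]
tool_rot: [0.001, -0.0, 1.0, -0.0]
ft_force: [0.1, -1.2, 6.0]
opening: 0.195
finger_force: 58.7
```

```bash
python3 -m pendant '[[[0,0,-0.03],[0,0,0]],[[0,0,-0.065],[0,0,0]],[[0,0,-0.1],[0,0,0]],[[0,0.02,-0.13],[0,0,0]],[[0,0.055,-0.14],[0,0,0]],[[-0.002,0.095,-0.14],[0,0,0]],[[-0.004,0.135,-0.14],[0,0,0]],[[-0.004,0.17,-0.14],[0,0,0]]]' && python3 -m pendant '[[[0,0,0],[0,0,0]],[[0,0,0],[0,0,0]],[[0,0,0],[0,0,0]]]'
cat > mill.py <<'E'
from h import *
from scipy.optimize import least_squares
s=arm.sense();ci=optics.camera_info('wrist');print(s['position'],s['opening'],s['finger_force'],s['ft_force'])
import sys
p,d=shot('wrist',sys.argv[1]);p=p.astype(int);C=cloud('wrist',d,ci);r,g,b=p[...,0],p[...,1],p[...,2];X,Y,Z=C[...,0],C[...,1],C[...,2]
n=(d>0)&(np.hypot(X-531,Y+8)<50)&(Z>120)&(Z<132)&(abs(r-b)<40);P=C[n]
f=lambda q:np.maximum(np.hypot(P[:,0]-q[0],P[:,1]-q[1])-43,0)+np.maximum(29.5-np.hypot(P[:,0]-q[0],P[:,1]-q[1]),0)
print('rim band',len(P),least_squares(f,[531,-8]).x,np.median(P[:,2]),cv2.minEnclosingCircle(P[:,:2].astype(np.float32)))
c=least_squares(f,[531,-8]).x
bl=(d>0)&(np.hypot(X-531,Y+8)<60)&(b>90)&(r<80)&(b-r>50)&(Z>105);Q=C[bl];a=np.degrees(np.arctan2(Q[:,1]-c[1],Q[:,0]-c[0]))
for lo,hi in((-90,90),(90,270)):
    aa=np.where(a<-90,a+360,a);k=(aa>lo)&(aa<hi);print('notch',k.sum(),aa[k].mean() if k.any() else '',(aa[k].min()+aa[k].max())/2 if k.any() else '')
for nm,m in(('yel',(r>140)&(g>120)&(b<70)),('orange',(r>180)&(g>70)&(g<140)&(b<60))):
    Q=C[m&(d>0)&(np.hypot(X-c[0],Y-c[1])<70)&(Z>80)];a=np.degrees(np.arctan2(Q[:,1]-c[1],Q[:,0]-c[0]));print(nm,len(a),a.mean() if len(a) else '')
E
python3 mill.py w2.png
```

```text
time_s: 5.3
position: [531.7, -108.5, 283.2]
tool_rot: [-0.0, -0.001, 1.0, 0.0]
ft_force: [0.5, 0.1, -1.0]
opening: 0.192
finger_force: 58.7
time_s: 5.55
position: [531.5, -111.6, 283.1]
tool_rot: [-0.0, -0.0, 1.0, -0.0]
ft_force: [0.8, -0.4, -1.1]
opening: 0.195
finger_force: 58.8
[ 531.5296731  -111.57413933  283.09590085] 0.1952768904760688 58.76464605331421 [ 0.75728199 -0.40270772 -1.1304173 ]
rim band 3912 [531.92653004  -8.13084556] 125.77120124662098 ((531.8609008789062, -8.151124954223633), 44.35078430175781)
notch 140 29.71927452000293 29.644870713634393
notch 185 210.51960770933846 210.38824598742434
yel 119 27.73365401092709
orange 0
```

View pics/w2.png

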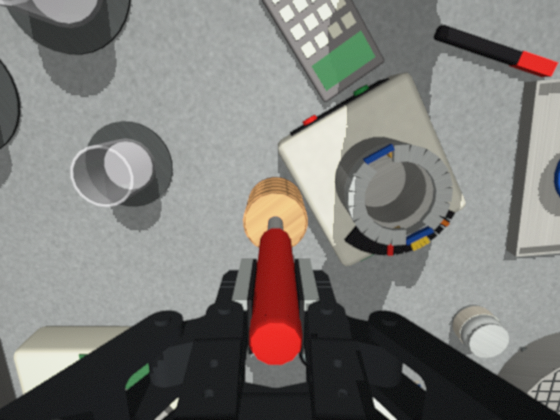

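The wrist view shows the brush hanging straight in the fingers (head at 275,215) and the jar mouth at (400,195), with notches at about 30°. The jar centre measures (531.9, -8.1) with the rim at 125.8, which matches the given 126.

```bash
python3 -m pendant '[[[0,0.035,0],[0,0,0]],[[0,0.07,0],[0,0,0]],[[0,0.095,0],[0,0,0]],[[0,0.1035,0],[0,0,0]],[[0,0.1035,0],[0,0,0]],[[0,0.1035,0],[0,0,0]],[[0,0.1035,0],[0,0,0]],[[0,0.1035,0.01],[0,0,0]]]' && python3 -m pendant '[[[0,0,0.02],[0,0,0]],[[0,0,0.04],[0,0,0]],[[0,0,0.055],[0,0,0]],[[0,0,0.068],[0,0,0]],[[0,0,0.07],[0,0,0]],[[0,0,0.07],[0,0,0]],[[0,0,0.07],[0,0,0]],[[0,0,0.07],[0,0,0]]]'
```

```text
time_s: 6.27
position: [532.7, -10.4, 274.8]
tool_rot: [0.002, 0.002, 1.0, -0.0]
ft_force: [0.8, 0.3, -0.4]
opening: 0.195
finger_force: 58.9
time_s: 6.93
position: [532.3, -8.3, 204.2]
tool_rot: [0.001, 0.0, 1.0, 0.0]
ft_force: [0.2, -0.3, -1.1]
opening: 0.194
finger_force: 58.9
```

```bash
python3 -m pendant '[[[0,0,0.003],[0,0,0]],[[0,0,0.003],[0,0,0]],[[0,0,-0.02],[0,0,0]],[[0,0,-0.045],[0,0,0]],[[0,0,-0.05],[0,0,0]],[[0,0,-0.05],[0,0,0]],[[0,0,-0.05],[0,0,0]],[[0,0,-0.05],[0,0,0]]]' && python3 -m pendant '[[[0,0,0.02],[0,0,0]],[[0,0,0.04],[0,0,0]],[[0,0,0.053],[0,0,0]],[[0,0,0.053],[0,0,0]],[[0,0,0.053],[0,0,0]],[[0,0,0.053],[0,0,0]],[[0,0,0.053],[0,0,0]]]' && python3 -m pendant '[[[0,0,-0.03],[0,0,0]],[[0,0,-0.06],[0,0,0]],[[0,0,-0.082],[0,0,0]],[[0,-0.02,-0.083],[0,0,0]],[[0.001,-0.055,-0.083],[0,0,0]],[[0.002,-0.095,-0.083],[0,0,0]],[[0.003,-0.135,-0.083],[0,0,0]],[[0.004,-0.175,-0.083],[0,0,0]]]' && python3 -m pendant '[[[0,-0.04,0],[0,0,0]],[[0,-0.075,0],[0,0,0]],[[0,-0.095,0],[0,0,0]],[[0,-0.099,0],[0,0,0]],[[0,-0.099,0],[0,0,0]],[[0,-0.099,0],[0,0,0]],[[0,-0.099,0],[0,0,0]],[[0,-0.099,0],[0,0,0]]]'
```

```text
time_s: 7.6
position: [531.2, -7.7, 252.1]
tool_rot: [-0.001, -0.0, 1.0, -0.0]
ft_force: [0.2, 0.7, -0.9]
opening: 0.195
finger_force: 58.9
time_s: 8.18
position: [532.3, -7.9, 201.2]
tool_rot: [0.001, -0.0, 1.0, 0.0]
ft_force: [0.0, 0.1, -0.4]
opening: 0.192
finger_force: 58.9
time_s: 8.85
position: [527.9, -184.5, 284.6]
tool_rot: [0.001, -0.001, 1.0, -0.0]
ft_force: [1.6, -0.5, -0.8]
opening: 0.195
finger_force: 58.9
time_s: 9.52
position: [528.6, -280.0, 283.5]
tool_rot: [0.0, -0.002, 1.0, 0.0]
ft_force: [-0.7, -0.0, -0.5]
opening: 0.192
finger_force: 58.8
```

```bash
python3 -m pendant '[[[0,0,0],[0,0,0]],[[0,0,0.035],[0,0,0]],[[0,0,0.07],[0,0,0]],[[0,0,0.1],[0,0,0]],[[0,0,0.125],[0,0,0]],[[0,0,0.136],[0,0,0]],[[0,0,0.138],[0,0,0]],[[0,0,0.138],[0,0,0]]]' && python3 -m pendant '[[[0,0,0],[0,0,0]],[[0,0,0.0005],[0,0,0]],[[0,0,0.0005],[0,0,0]]]'
```

```text
time_s: 10.18
position: [528.2, -281.4, 145.5]
tool_rot: [-0.0, -0.001, 1.0, -0.0]
ft_force: [-0.7, 0.9, -1.3]
opening: 0.19
finger_force: 58.9
time_s: 10.43
position: [528.4, -282.0, 145.8]
tool_rot: [0.001, -0.0, 1.0, -0.0]
ft_force: [-1.1, -0.6, -0.8]
opening: 0.193
finger_force: 58.8
```

```bash
python3 -m pendant '[[[0,0,0],[0,0,0]],[[0,0,0],[0,0,0]],[[0,0,0],[0,0,0]],[[0,0,0],[0,0,0]],[[0,0,0],[0,0,0]],[[0,0,0],[0,0,0]],[[0,0,0],[0,0,0]],[[0,0,0],[0,0,0]]]' 0.085 && python3 -m pendant '[[[0,0,-0.03],[0,0,0]],[[0,0,-0.065],[0,0,0]],[[0,0,-0.1],[0,0,0]],[[0,0,-0.13],[0,0,0]],[[0,0.02,-0.14],[0,0,0]],[[0,0.05,-0.14],[0,0,0]],[[0,0.05,-0.14],[0,0,0]],[[0,0.05,-0.14],[0,0,0]]]'
python3 - <<'E'
from h import *
s=arm.sense();print(s['position'])
shot('wrist')
E
python3 brush.py
```

```text
time_s: 11.1
position: [527.9, -281.8, 144.8]
tool_rot: [-0.0, -0.0, 1.0, -0.0]
ft_force: [0.7, -0.2, 0.1]
opening: 0.994
finger_force: 0.0
time_s: 11.77
position: [528.5, -229.7, 284.9]
tool_rot: [0.0, -0.002, 1.0, 0.001]
ft_force: [0.6, -0.8, -0.1]
opening: 0.997
finger_force: 0.0
[ 528.53677035 -229.66706346  284.89768797]
75 14 [ 522.1 -278.3   92.6] [ 523.07420246 -279.28409512]
95 99 [ 521.4 -280.4  105. ] [ 524.05765568 -282.07928662]
115 121 [ 521.2 -280.8  125.3] [ 523.93902967 -282.98861862]
135 136 [ 520.8 -281.2  145.2] [ 522.12020429 -282.79722157]
155 122 [ 520.8 -281.   162.4] [ 523.37414552 -282.73890554]
172 436 [ 526.7 -283.9  174.5] [ 526.96717025 -284.43275113]
head [ 524.  -282.4   55.4] ((527.6298217773438, -284.73748779296875), 21.05236053466797)
rim 630 ((525.8016967773438, -283.768310546875), 30.875085830688477) 69.45691439474948
foot ((527.9893798828125, -284.27825927734375), 49.09343338012695)
```

```bash
python3 -m pendant '[[[0,0.04,0],[0,0,-2]],[[0,0.08,0],[0,0,-4]],[[0,0.12,0],[0,0,-6]],[[0,0.16,0],[0,0,-8]],[[0,0.2,0],[0,0,-10]],[[0,0.24,0],[0,0,-12]],[[0,0.275,0],[0,0,-14]],[[0,0.31,0],[0,0,-16]]]' && python3 -m pendant '[[[0.01,0.035,0],[0,0,0]],[[0.02,0.07,0],[0,0,0]],[[0.03,0.105,0],[0,0,0]],[[0.04,0.135,0],[0,0,0]],[[0.048,0.15,0],[0,0,0]],[[0.048,0.15,0],[0,0,0]],[[0.048,0.15,0],[0,0,0]],[[0.048,0.15,0],[0,0,0]]]'
cat > lid.py <<'E'
from h import *
import sys
s=arm.sense();ci=optics.camera_info('wrist');print(s['position'],s['tool_rot'],s['joints'])
p,d=shot('wrist',sys.argv[1]);p=p.astype(int);C=cloud('wrist',d,ci);r,g,b=p[...,0],p[...,1],p[...,2];X,Y,Z=C[...,0],C[...,1],C[...,2]
n=(d>0)&(np.hypot(X-529,Y-241)<60)
Q=C[n&(b>80)&(b-r>40)&(Z<36)&(Z>20)];print('flange',len(Q),cv2.minEnclosingCircle(Q[:,:2].astype(np.float32)),np.median(Q[:,2]))
Q=C[n&(r<60)&(g<60)&(b<60)&(Z>50)&(Z<66)];rc=cv2.minAreaRect(Q[:,:2].astype(np.float32));q=Q[:,:2]-Q[:,:2].mean(0);e=np.linalg.eigh(q.T@q)[1][:,1];print('bar',len(Q),rc,np.median(Q[:,2]),np.degrees(np.arctan2(e[1],e[0])))
E
python3 lid.py w3.png
```

```text
time_s: 12.48
position: [527.6, 78.8, 284.5]
tool_rot: [-0.0, -0.14, 0.99, -0.0]
ft_force: [1.2, 0.1, 0.9]
opening: 0.991
finger_force: 0.0
time_s: 13.15
position: [441.1, 207.5, 284.6]
tool_rot: [-0.0, -0.138, 0.99, -0.0]
ft_force: [1.1, -0.4, 1.2]
opening: 1.0
finger_force: 0.0
[441.08930829 207.46406021 284.60509272] [-4.38703112e-05 -1.38211796e-01  9.90402625e-01 -3.70160983e-04] [-0.76571167  0.06325799  0.27537612  1.68376988 -0.01677706  1.39730387
  1.36015073]
flange 2825 ((529.73583984375, 240.1997833251953), 42.092124938964844) 28.929151468777107
bar 553 ((529.3135375976562, 239.81277465820312), (49.48393630981445, 14.37800121307373), 16.5113582611084) 58.69533209206105 -163.12243000619077
```

View pics/w3.png

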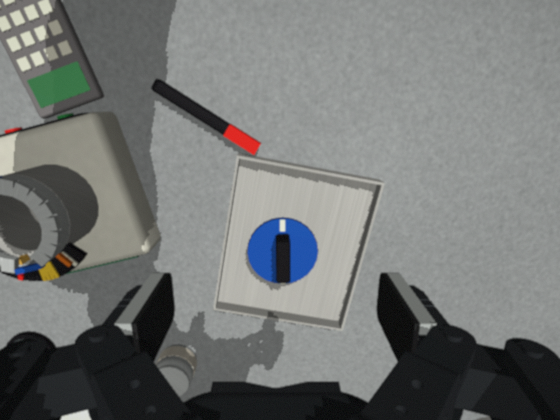

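Lid at (282,250) in the picture, with the bar in line with the gripper. It measures (529.5, 240), bar angle 16.8°, flange top at z 28.9, which matches the expected 29.

```bash
python3 -m pendant '[[[-0.035,0.003,0.02],[0,0,-0.8]],[[-0.07,0.006,0.04],[0,0,-0.8]],[[-0.094,0.007,0.07],[0,0,-0.8]],[[-0.094,0.007,0.105],[0,0,-0.8]],[[-0.094,0.007,0.14],[0,0,-0.8]],[[-0.094,0.007,0.14],[0,0,-0.8]],[[-0.094,0.007,0.14],[0,0,-0.8]],[[-0.094,0.007,0.14],[0,0,-0.8]]]'
python3 lid.py w4.png
```

```text
time_s: 13.87
position: [529.9, 241.2, 146.8]
tool_rot: [0.001, -0.146, 0.989, 0.0]
ft_force: [0.2, -0.5, 0.7]
opening: 0.996
finger_force: 0.0
[529.93317148 241.188683   146.84943203] [ 1.07525449e-03 -1.45559615e-01  9.89348886e-01  1.57179479e-04] [-0.70969631  0.36470836  0.28828481  1.64587721 -0.11122654  1.14500546
  1.46940051]
flange 7674 ((529.8655395507812, 240.56900024414062), 42.00265884399414) 28.9476579659853
bar 1681 ((529.086181640625, 240.14276123046875), (48.90613555908203, 14.61375904083252), 16.45522689819336) 58.76813883272973 -163.47876019310928
```

```bash
python3 -m pendant '[[[0,0,0.03],[0,0,0]],[[0,0,0.06],[0,0,0]],[[0,0,0.085],[0,0,0]],[[0,0,0.094],[0,0,0]],[[0,0,0.094],[0,0,0]],[[0,0,0.094],[0,0,0]],[[0,0,0.094],[0,0,0]]]' && python3 -m pendant '[[[0,0,0],[0,0,0]],[[0,0,0],[0,0,0]],[[0,0,0],[0,0,0]],[[0,0,0],[0,0,0]],[[0,0,0],[0,0,0]],[[0,0,0],[0,0,0]],[[0,0,0],[0,0,0]],[[0,0,0],[0,0,0]]]' 0.0
```

```text
time_s: 14.5
position: [530.2, 242.5, 53.5]
tool_rot: [0.002, -0.146, 0.989, 0.001]
ft_force: [-0.0, 0.2, 0.4]
opening: 0.996
finger_force: 0.0
time_s: 15.17
position: [528.6, 241.8, 50.9]
tool_rot: [0.0, -0.146, 0.989, 0.0]
ft_force: [-0.7, -0.7, 2.9]
opening: 0.175
finger_force: 58.8
```

```bash
python3 -m pendant '[[[0,0,-0.02],[0,0,0]],[[0,0,-0.055],[0,0,0]],[[0,0,-0.09],[0,0,0]],[[0,0,-0.125],[0,0,0]],[[0.006,-0.02,-0.15],[0,0,-2]],[[0.012,-0.04,-0.155],[0,0,-4]],[[0.022,-0.075,-0.155],[0,0,-7]],[[0.032,-0.11,-0.155],[0,0,-10]]]' && python3 -c "
from h import *
s=arm.sense();print(s['opening'],s['position'],s['tool_rot'],s['ft_force'])"
```

```text
time_s: 15.83
position: [529.4, 127.2, 206.0]
tool_rot: [0.0, -0.235, 0.972, 0.0]
ft_force: [-0.0, -0.8, -3.6]
opening: 0.176
finger_force: 59.2
0.17614504070922302 [529.42293707 127.17276335 205.96405405] [ 1.98067251e-04 -2.34572215e-01  9.72098659e-01  1.84804433e-04] [-0.0408817  -0.75212407 -3.56639446]
```

```bash
python3 -m pendant '[[[0.015,-0.031,0],[0,0,-1]],[[0.03,-0.062,0],[0,0,-2]],[[0.045,-0.092,0],[0,0,-3.2]],[[0.056,-0.115,0],[0,0,-3.2]],[[0.0593,-0.1215,0],[0,0,-3.2]],[[0.0593,-0.1215,0],[0,0,-3.2]],[[0.0593,-0.1215,0],[0,0,-3.2]],[[0.0593,-0.1215,0],[0,0,-3.2]]]' && python3 -m pendant '[[[0,0,0],[0,0,0]],[[0,0,0],[0,0,0]],[[0,0,0],[0,0,0]],[[0,0,0],[0,0,0]]]'
python3 - <<'E'
from h import *
L=[]
ci=optics.camera_info('wrist')
p,d=shot('wrist','w5.png')
for k in range(3):
    s=arm.sense();L.append(s['position']);optics.camera_info('wrist')
    if k<2: shot('wrist')
q=s['tool_rot'];print(np.round(L,1),np.degrees(-2*np.arctan(q[1]/q[2])),s['ft_force'],s['joints'])
C=cloud('wrist',d,ci);p=p.astype(int);r,g,b=p[...,0],p[...,1],p[...,2]
Q=C[(d>0)&(b>80)&(b-r>40)&(C[...,2]>170)&(C[...,2]<205)];print('flange',len(Q),cv2.minEnclosingCircle(Q[:,:2].astype(np.float32)),np.median(Q[:,2]))
E
```

```text
time_s: 16.5
position: [531.6, -6.0, 205.3]
tool_rot: [-0.0, -0.26, 0.966, 0.0]
ft_force: [-0.2, 0.6, -2.8]
opening: 0.172
finger_force: 59.0
time_s: 16.83
position: [531.7, -7.3, 205.7]
tool_rot: [-0.0, -0.26, 0.966, 0.0]
ft_force: [-0.2, -0.5, -2.4]
opening: 0.171
finger_force: 59.0
[[531.7  -7.5 205.7]
 [531.7  -7.7 205.8]
 [531.7  -7.8 205.8]] 30.050594864860447 [-0.02054788  1.08154462 -2.19668234] [-0.39704951  0.21316258  0.40977773  1.70749413 -0.08923273  1.23938916
  2.12881292]
flange 12107 ((532.7181396484375, -7.958201885223389), 41.835227966308594) 183.77872711881056
```

View pics/w5.png

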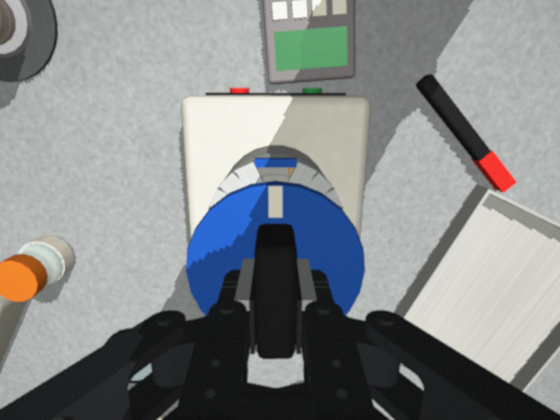

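Lid squarely above the jar: the rear notch is at (276,162), in line with the bar and lug at (276,200).

```bash
python3 -m pendant '[[[0.0006,0.0003,0.012],[0,0,0]],[[0.0006,0.0003,0.022],[0,0,0]],[[0.0006,0.0003,0.028],[0,0,0]],[[0.0006,0.0003,0.031],[0,0,0]],[[0.0006,0.0003,0.033],[0,0,0]],[[0.0006,0.0003,0.034],[0,0,0]],[[0.0006,0.0003,0.035],[0,0,0]],[[0.0006,0.0003,0.036],[0,0,0]]]' && python3 -m pendant '[[[0,0,0.001],[0,0,0]],[[0,0,0.002],[0,0,0]],[[0,0,0.003],[0,0,0]],[[0,0,0.004],[0,0,0]],[[0,0,0.005],[0,0,0]],[[0,0,0.006],[0,0,0]],[[0,0,0.006],[0,0,0]],[[0,0,0.006],[0,0,0]]]'
```

```text
time_s: 17.65
position: [531.3, -8.0, 170.1]
tool_rot: [0.0, -0.259, 0.966, -0.0]
ft_force: [0.1, 1.3, -2.9]
opening: 0.172
finger_force: 59.2
time_s: 18.32
position: [530.9, -8.0, 163.7]
tool_rot: [-0.0, -0.259, 0.966, -0.0]
ft_force: [0.2, 0.5, -2.3]
opening: 0.17
finger_force: 59.2
```

```bash
python3 -m pendant '[[[0,0,0.0015],[0,0,0]],[[0,0,0.003],[0,0,0]],[[0,0,0.0045],[0,0,0]],[[0,0,0.006],[0,0,0]],[[0,0,0.007],[0,0,0]],[[0,0,0.0078],[0,0,0]],[[0,0,0.0078],[0,0,0]],[[0,0,0.0078],[0,0,0]]]'
```

```text
time_s: 18.98
position: [531.0, -8.0, 156.0]
tool_rot: [-0.0, -0.259, 0.966, -0.0]
ft_force: [-0.7, -0.3, -2.0]
opening: 0.177
finger_force: 59.1
```

```bash
python3 -m pendant '[[[0,0,0.0005],[0,0,0]],[[0,0,0.001],[0,0,0]],[[0,0,0.001],[0,0,0]],[[0,0,0.001],[0,0,0]]]'; python3 - <<'E'
from h import *
s=arm.sense();print(s['position'],s['ft_force'])
ci=optics.camera_info('wrist');p,d=shot('wrist');C=cloud('wrist',d,ci);p=p.astype(int);r,g,b=p[...,0],p[...,1],p[...,2]
Q=C[(d>0)&(b>80)&(b-r>40)&(C[...,2]>122)&(C[...,2]<150)];print('flange',len(Q),cv2.minEnclosingCircle(Q[:,:2].astype(np.float32)),np.median(Q[:,2]))
E
```

```text
time_s: 19.32
position: [531.1, -8.0, 155.9]
tool_rot: [0.0, -0.259, 0.966, 0.0]
ft_force: [-3.8, 0.2, 6.3]
opening: 0.177
finger_force: 60.5
[531.08185775  -8.0405215  155.8796616 ] [-3.77026614  0.21325968  6.3175338 ]
flange 12504 ((530.6005249023438, -9.456482887268066), 42.83885955810547) 133.92067392962224
```

```bash
python3 -m pendant '[[[0,0,-0.0004],[0,0,3]],[[0,0,-0.0004],[0,0,6]],[[0,0,-0.0004],[0,0,9]],[[0,0,-0.0004],[0,0,12]],[[0,0,-0.0004],[0,0,15]],[[0,0,-0.0004],[0,0,18]],[[0,0,-0.0004],[0,0,20]],[[0,0,-0.0004],[0,0,20]]]'
cat > ptr.py <<'E'
from h import *
import sys
s=arm.sense();q=s['tool_rot'];print('yaw',np.degrees(-2*np.arctan(q[1]/q[2])),s['wrist_torque'],s['ft_force'],s['position'])
for n in('top','side'):
    ci=optics.camera_info(n);p,d=shot(n,n+sys.argv[1]);p=p.astype(int);C=cloud(n,d,ci);r,g,b=p[...,0],p[...,1],p[...,2]
    c=np.array([532.5,-8.5]) if n=='top' else np.array([527.5,-6])
    R=np.hypot(C[...,0]-c[0],C[...,1]-c[1]);k=(d>0)&(R<75)&(R>38)&(C[...,2]>85)&(C[...,2]<120)
    a=np.degrees(np.arctan2(C[...,1]-c[1],C[...,0]-c[0]))
    for nm,m in(('yel',(r>140)&(g>.7*r)&(b<.5*r)),('orange',(r>130)&(g>.3*r)&(g<.68*r)&(b<.4*r)),('red',(r>110)&(g<.3*r))):
        m=m&k;print(n,nm,m.sum(),a[m].mean().round(1) if m.any() else '',a[m].min().round() if m.any() else '',a[m].max().round() if m.any() else '')
E
python3 ptr.py a.png
```

```text
time_s: 20.03
position: [531.1, -7.8, 155.9]
tool_rot: [0.0, -0.087, 0.996, 0.0]
ft_force: [-2.2, 0.0, 3.8]
opening: 0.177
finger_force: 60.0
yaw 9.955169437856718 [0.25818347 0.49379469 0.04714094] [-2.19677548  0.02744168  3.84312023] [531.13072877  -7.78602136 155.89302858]
top yel 0   
top orange 0   
top red 0   
side yel 28 29.9 24.0 36.0
side orange 5 43.5 41.0 45.0
side red 8 2.7 2.0 5.0
```

```bash
python3 -m pendant '[[[0,0,0],[0,0,3]],[[0,0,0],[0,0,6]],[[0,0,0],[0,0,9]],[[0,0,0],[0,0,12]],[[0,0,0],[0,0,13.5]],[[0,0,0],[0,0,13.5]],[[0,0,0],[0,0,13.5]],[[0,0,0],[0,0,13.5]]]'
python3 ptr.py b.png; python3 - <<'E'
import cv2
b=cv2.imread('pics/sideb.png');cv2.imwrite('pics/c3.png',cv2.resize(b[120:320,220:420],(600,600),interpolation=cv2.INTER_CUBIC))
E
```

```text
time_s: 20.8
position: [531.2, -7.8, 155.9]
tool_rot: [0.0, 0.03, 1.0, 0.0]
ft_force: [-4.1, 1.2, 5.3]
opening: 0.177
finger_force: 60.2
yaw -3.3830056537643443 [0.307613   0.6812846  0.04977641] [-4.07586994  1.16863151  5.34531992] [531.24212044  -7.80828896 155.89893699]
top yel 0   
top orange 0   
top red 0   
side yel 14 32.3 23.0 36.0
side orange 3 28.8 26.0 31.0
side red 8 2.2 0.0 4.0
```

View pics/c3.png

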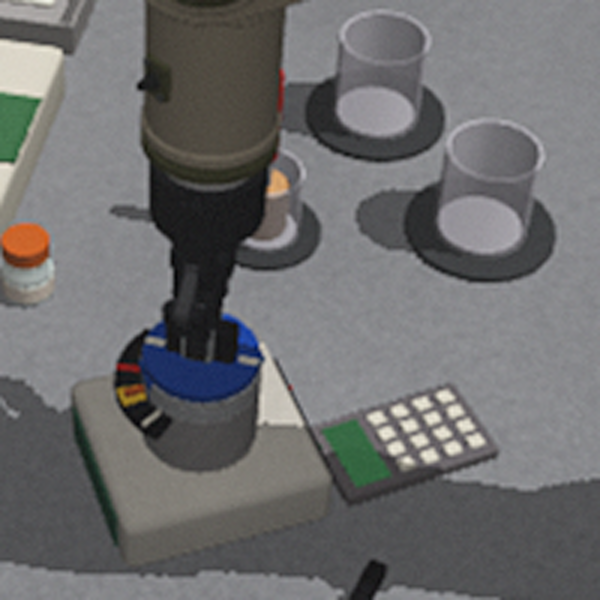

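The crop shows the orange pointer at (130,395), inside the yellow band and well short of the red mark at (128,370). The lid is seated and gripped, and the brush is standing in its beaker.

```bash
python3 -c "
from h import *
print(arm.job_done())"
```

```text
the job is handed in; nothing more can be done
None
```

I brushed the jar (down, up, down) and stood the brush back in its beaker. The lid is seated and twisted to about 0.5 rad, mid yellow band, and still gripped; I handed the job in at about 21 s, with no verdict returned.

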